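# Sort the leftovers into the sloping stock bins

### The job

The kit run is set up and a tube, a kit carton and a reagent trough are left over on the steel deck: put each back in the sloping rack with its own kind, the tube in the blue bin, the carton in the green bin and the trough in the yellow bin. Lay each one lengthwise and flat on the bin's floor beside the one already there, the tube with its cap at the front (the low end) and the trough open side up; set them down, do not drop them, and leave everything else where it stands.

Things in the scene. Friction and masses are not known exactly. Their poses are not given: they have to be found in the camera images.
- tube_mid (a point): loose 50 ml centrifuge tube: frosted-clear round barrel 29 mm thick, white label, six-sided blue screw cap (30 mm across flats, 35 mm across corners, 16 mm long) at one end, cone at the other; 115 mm long, about 60 g, lying on the deck. The point is on its axis half-way along, 15 mm above what it lies on; x runs along the tube from the cap towards the cone (cap at -x).
- tube_cap (a point): centre of that tube's blue cap, on its axis, 49.5 mm from the middle of the tube.
- tube: the same tube, its point being under its middle, on the line it lies on; same axes.
- carton_mid (a point): loose closed white kit carton with a green band: 115 x 38 x 32 mm (x long, y wide, z high), about 60 g, starts lying on the deck. The point is its centre, 16 mm above its underside; x runs along its length, z up.
- carton: the same carton, its point being the middle of its underside, same axes.
- trough_mid (a point): loose white open reagent trough (reservoir) with V-shaped sides inside and a small lip at each end: 132 mm long over the lips, 118 x 38 mm body, 30 mm high, 3 mm walls, about 50 g, standing open side up on the deck. The point is its centre, 15 mm above its underside; x runs along its length, z towards its open top. Pinch it across its outer long walls (38 mm), about half-way along.
- trough: the same trough, its point being the middle of its underside, same axes.
- bin_blue: blue open bin fixed in the rack; its place varies. Floor slopes 25 degrees down to the robot. Origin: centre of inner floor, 85 mm above the deck; x up the slope, away from the robot; y to the left; z floor normal. Inside 150 mm (x) by 130 mm (y); sides 45, front (low) 28, rear 62 mm high. Holds one fixed tube like the loose one lying along x at y 25 to 63 mm; the rest, y -65 to 25, is free.
- bin_green: green open bin fixed in the rack; its place varies. Floor slopes 25 degrees down to the robot. Origin: centre of inner floor, 85 mm above the deck; x up the slope, away from the robot; y to the left; z floor normal. Inside 150 mm (x) by 130 mm (y); sides 45, front (low) 28, rear 62 mm high. Holds one fixed carton like the loose one lying along x at y 25 to 63 mm; the rest, y -65 to 25, is free.
- bin_yellow: yellow open bin fixed in the rack; its place varies. Floor slopes 25 degrees down to the robot. Origin: centre of inner floor, 85 mm above the deck; x up the slope, away from the robot; y to the left; z floor normal. Inside 150 mm (x) by 130 mm (y); sides 45, front (low) 28, rear 62 mm high. Holds one fixed trough like the loose one lying along x at y 25 to 63 mm; the rest, y -65 to 25, is free.
- rack: white rack holding the 3 bins side by side, pitch 140 mm; fixed, placed anew each time. Origin on the deck under the row's middle; x away from the robot, y along the row. A clear shelf, underside 300 mm up (end arms 286), spans x 0 to +155, y +-225 mm: a hand coming straight down over a bin's middle meets it, one tilted along the bin's z passes in front. Posts at x 135 mm, y +-216 mm.
- marker: black and white marker pen, 135 mm long, 13 mm thick, lying among the leftovers; origin under its middle. To be left alone.
- jar: squat amber jar with white lid, 44 mm across, 48 mm tall, standing among the leftovers; origin in the middle of its underside. To be left alone.
- tube_rack: orange tube rack, 206 x 76 mm, 45 mm tall, to the robot's right; origin in the middle of its underside. To be left alone.
- tip_box: white tip box with yellow tips and a blue lid, 120 x 86 mm, 90 mm tall, to the robot's left; origin in the middle of its underside. To be left alone.
- pipette: hand pipette lying on the deck to the left of the rack, 240 mm long, 30 mm thick; origin under its middle. To be left alone.
Mind the look-alikes: they are no part of the job. Leave any red look-alike of the tube alone.

How it is judged:
By the outcome, as a careful person would: the job done as asked, in the order asked, and still so for the second after the job is handed in, with the robot touching nothing.
It also fails if it takes over 69 s, if anything falls off the work surface, if the arm or the gripper's body presses on something with over 40 N, if the wrist force passes 120 N, or if a joint passes its speed limit or range.

### The arm

A 6-joint arm with a two-finger parallel gripper is mounted at the origin on the work surface. World frame = base frame: x ahead of the robot, y to its left, z up, the work surface at z = 0. Lengths are in m, angles in degrees, forces in N, time in s.
With the tool pointing down it reaches from about 0.35 to 0.875 m from the base axis. Payload 15.5 kg.
Tool frame: the origin (TCP) lies at the very end of the fingers, on their centre line; the grasp point (between the pads) lies 19 mm behind it; x points along the fingers, y is the direction in which the jaws open and shut, and the axes are right-handed (so a half turn about x gives the same grasp; the last joint's range is limited). The gripper opens to 85 mm and grips with 20 to 120 N. Pads are 22 mm wide; open, the fingers measure 114 mm over their backs; the gripper's body (76 mm by 85 mm) begins 54 mm behind the grasp point. The pads swing forward as they close: fully open they stand 13 mm farther back than shut.
Start: joints at [59.674, 28.281, 77.091, -0, 74.628, -5.472], TCP at [0.263, 0.567, 0.231] pointing down, gripper open.
Joint ranges: [-166.48, 166.48], [-47.26, 123.95], [12.59, 153.08], [-70.14, 250.14], [6.76, 159.57], [-176.63, 176.63]. Speed limits (degrees/s): [108.29, 108.29, 147.25, 172.46, 172.46, 172.46].

### API

Orientations are given as [roll, pitch, yaw] about the fixed x, y, z axes, in that order (R = Rz(yaw) Ry(pitch) Rx(roll)).
In Python, from bench import monitor, eyes, manip gives the robot as it stands. The module is installed in compiled form; this text tells all that it offers.
- The arm moves only by the tool step_arm, never from a script. Its argument "steps" is a list that holds one entry, the list of rows, each a list of 7 numbers: the shift along the tool's x, y, z in m, then the turn, a rotation vector about the tool's x, y, z in rad, then the finger opening in m, from 0 to 0.0854. In form: [[[dx, dy, dz, wx, wy, wz, fingers], ...]]. A call has exactly 5 rows; each row is the pose to reach, as a shift and turn from the pose commanded when the call began, along the tool's axes at that moment; what a row does not reach only later rows make up. A row lasts 1/12 s, in which the tool goes at most 41.7 mm and 7.16 degrees, less where a joint would pass 70% of its speed; a pose out of reach is approached as far as the arm can. A call with a gripper value outside its range is refused whole. The fingers move at their own pace and stop on an object; "newtons" is the grip in N (left out, the last holds). Time passes only in rows, so rows that repeat a pose let the fingers close, or fill a call up. It gives the time, the measured TCP pose, the force and the opening at its end, in the units of the state.
- monitor.get_obs(): the state, without advancing time (a new reading comes with each control period).
- eyes.capture(name): name is "scene" or "top"; returns the picture (384x512x3 uint8, blue, green, red); there is no depth.
- eyes.calibration(name): a dict with "K" (3x3 intrinsics, pixels), "world_to_cam" (4x4, takes a point from world to camera coordinates). Camera axes: x right, y down, z forward; pixel columns grow to the right and rows downward; lengths in m; the calibration is good to about 2 mm. A picture is of the moment at which its call begins. calibration takes no time and is no camera call.
- manip.sign_off(): hands the job in, once; it reports no verdict.
Trained networks look in the newest picture that a camera, given by its name, has taken for a name from the list of things; names that differ only in an ending like _2 or _b are one class to them, and where a whole thing is asked for, a point or a joint stands for the part that bears it (a point fixed in the world has none). Each returns a list of dicts, best first, with "confidence" (0 to 1); they miss things now and then, are a little off and sometimes report something else, mostly with a low value. They report only what shows in the picture. A call takes as long as a camera call. They do not tell look-alikes from the thing itself.
- eyes.outline_of(camera, name): "region" (384x512 bool, what is visible of it) and "bbox" ([centre column, centre row, width, height] in pixels, round what is visible of it).
The state is a dict: "clock": time; "joint_positions": joint angles; "qvel": joint speeds; "tau": joint torques, N m; "ee_pos": TCP position; "ee_rot": TCP orientation; "wrist_force": force on the tool from outside, world axes, zero at the start; "ft_torque": the same for the moment, N m; "gripper_width": finger opening in m.
Only numpy, scipy, OpenCV 4.12 (cv2) and the standard library are available. Lean on these libraries where they do the work, as an engineer would, in place of code of your own. Each camera call takes 0.05 s, during which the arm holds its last target. There are 200 camera calls.

## Working session

There is one attempt and no reset: what is moved stays moved. The work goes in short steps, Python scripts to look and compute and a tool call to move; the robot and the scene stay as the last step left them, time stands still between calls to the robot, and variables do not carry over. Pictures are saved under pics/ and viewed, about 8 in all and at most 12, crops included, and the job is handed in when it is done.

Besides the shell and the picture viewer there is one more tool, called after "Call:" by a JSON object that holds its "fn" and its "kwargs". step_arm: Moves the arm, as the interface text tells. Its arguments: {"type":"object","properties":{"steps":{"type":"array"},"newtons":{"type":"number"}},"required":["steps"]}

```bash
mkdir -p pics
python3 - <<'E'
from bench import monitor, eyes, manip
import cv2, numpy as np
print(monitor.get_obs())
ims=[]
for c in ["scene","top"]:
    im=eyes.capture(c); ims.append(im); cv2.imwrite(f"pics/{c}0.png",im)
    k=eyes.calibration(c); print(c,np.round(k["K"],1).tolist(),np.round(k["world_to_cam"],4).tolist())
    for n in ["tube","carton","trough","bin_blue","bin_green","bin_yellow","marker","jar"]:
        r=eyes.outline_of(c,n)
        print(n,[(round(d["confidence"],2),np.round(d["bbox"]).astype(int).tolist()) for d in r[:4]])
        for i,d in enumerate(r[:4]): np.save(f"/tmp/{c}_{n}_{i}.npy",d["region"])
for c,im in zip(["scene","top"],ims): cv2.imwrite(f"pics/{c}0b.png",cv2.resize(im,(800,600),interpolation=cv2.INTER_CUBIC))
E
```

```text
{'clock': 0.0, 'joint_positions': array([ 5.96736867e+01,  2.83152347e+01,  7.71300983e+01,  3.65955857e-04,
        7.46273687e+01, -5.47221493e+00]), 'qvel': array([ 0.02757706, -0.09502006,  0.08837759,  0.0209846 ,  0.00318041,
        0.01368684]), 'tau': array([ 4.55017234e-04, -8.82172465e+01, -3.83858120e+01, -7.59391355e-05,
        1.03400694e-02,  9.05948895e-06]), 'ee_pos': array([0.26249955, 0.56678255, 0.2306789 ]), 'ee_rot': array([ -95.75020435,   89.92729737, -120.60439992]), 'wrist_force': array([-0.41690688,  0.04869107, -0.04563886]), 'ft_torque': array([-0.00883802, -0.00104815,  0.07516204]), 'gripper_width': 0.08511510686969809}
scene [[462.5, 0.0, 254.6], [0.0, 462.5, 194.1], [0.0, 0.0, 1.0]] [[-0.9885, 0.1513, -0.0087, 0.4873], [0.1429, 0.9118, -0.385, -0.0405], [-0.0503, -0.3818, -0.9229, 1.7032], [0.0, 0.0, 0.0, 1.0]]
tube [(0.8, [314, 237, 36, 13]), (0.61, [274, 236, 27, 22]), (0.54, [337, 282, 31, 21])]
carton [(0.85, [249, 128, 33, 18])]
trough [(0.76, [270, 200, 40, 23]), (0.29, [249, 318, 68, 17]), (0.26, [274, 236, 32, 18])]
bin_blue [(0.82, [199, 232
[... 255 characters left out ...]
 236, 28, 13]), (0.52, [263, 166, 17, 14]), (0.49, [248, 316, 69, 17])]
top [[426.9, 0.0, 255.3], [0.0, 426.9, 196.2], [0.0, 0.0, 1.0]] [[-0.0677, -0.9977, -0.0057, 0.0418], [-0.9775, 0.0674, -0.1999, 0.4805], [0.1998, -0.008, -0.9798, 1.5612], [0.0, 0.0, 0.0, 1.0]]
tube [(0.71, [175, 262, 20, 27]), (0.62, [220, 207, 19, 27]), (0.57, [219, 248, 11, 29]), (0.43, [390, 206, 60, 38])]
carton [(0.52, [337, 198, 12, 30]), (0.51, [222, 208, 21, 27])]
trough [(0.88, [256, 207, 29, 31])]
bin_blue [(0.61, [226, 141, 36, 50])]
bin_green [(0.83, [262, 143, 42, 46]), (0.31, [221, 211, 22, 27])]
bin_yellow []
marker [(0.67, [184, 210, 13, 32]), (0.62, [225, 142, 39, 50])]
jar [(0.64, [293, 206, 12, 15])]
```

View pics/scene0b.png

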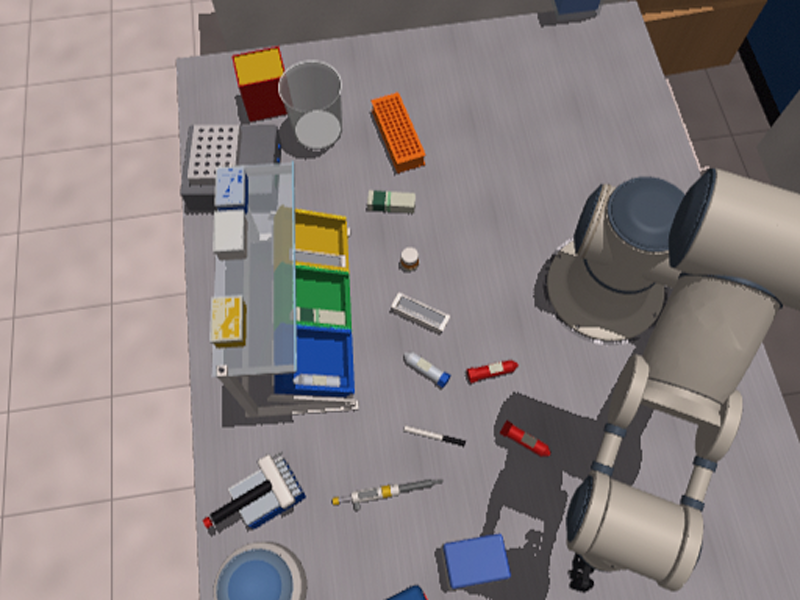

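View pics/top0b.png

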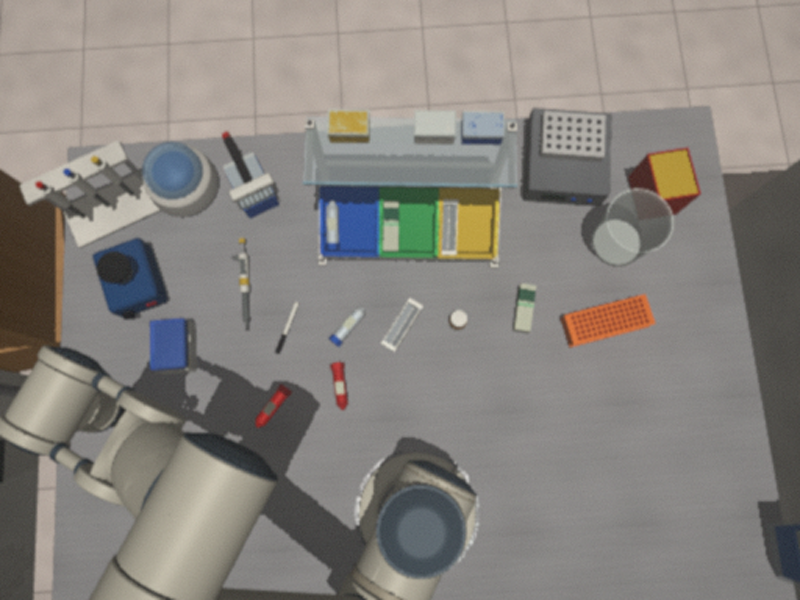

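The scene view shows the tube at (427,368) with its cap nearest the robot, the trough at (420,312), the carton at (391,201), the two red look-alikes at (491,370) and (526,438), and the bins left to right blue, green, yellow. In the top view they are at tube (348,326), trough (402,324) and carton (525,308), with the bins around (410,225). Next I fit the poses to the masks.

```bash
cat > fit.py <<'E'
import numpy as np, cv2
from scipy.optimize import minimize
from scipy.spatial.transform import Rotation as Ro
from bench import eyes
CAL={c:eyes.calibration(c) for c in ["scene","top"]}
def proj(c,P):
    k=CAL[c]; q=(k["world_to_cam"][:3,:3]@P.T).T+k["world_to_cam"][:3,3]
    q=q@k["K"].T; return q[:,:2]/q[:,2:]
def box(l,w,z0,z1): return np.array([[x,y,z] for x in(-l/2,l/2) for y in(-w/2,w/2) for z in(z0,z1)])
def place(P,p,tilt=0): # p=x,y,yawdeg
    return Ro.from_euler('z',p[2],degrees=True).apply(P)+[p[0],p[1],0]
a=np.linspace(0,2*np.pi,12,endpoint=False)
def ring(x,r): return np.c_[np.full(12,x),r*np.cos(a),.015+r*np.sin(a)]
OBJ={"tube":np.r_[ring(-.0575,.016),ring(-.0415,.016),ring(.043,.0145),ring(.0575,.004)],
 "carton":box(.115,.038,0,.032),"trough":np.r_[box(.118,.038,0,.03),box(.132,.03,.026,.03)]}
T25=Ro.from_euler('y',-25,degrees=True)
def binpts(i): # outer shape in rack frame
    B=np.array([[x,y,z] for y in(-.068,.068) for x,z in((-.078,-.003),(-.078,.028),(.078,-.003),(.078,.062),(.078,.045),(-.078,.028))])
    return T25.apply(B)+[0,.14*(1-i),.085]
def hullmask(c,P,S=8):
    m=np.zeros((384,512),np.uint8); h=cv2.convexHull((proj(c,P)).astype(np.float32))
    M=np.zeros((384*4,512*4),np.uint8); cv2.fillConvexPoly(M,np.round((h+.5)*4*16-8).astype(int),255,shift=4)
    return cv2.resize(M,(512,384),interpolation=cv2.INTER_AREA)/255.
def iou(a,b): return np.minimum(a,b).sum()/np.maximum(a,b).sum()
def fit(masks,P,p0):
    f=lambda p:-sum(iou(hullmask(c,place(P,p)),m) for c,m in masks)
    r=minimize(f,p0,method='Nelder-Mead',options=dict(initial_simplex=np.array(p0)+np.array([[0,0,0],[.02,0,0],[0,.02,0],[0,0,15]]),xatol=1e-4,fatol=1e-4))
    return r.x,-r.fun
def ray(c,u,v,z):
    k=CAL[c]; R=k["world_to_cam"][:3,:3]; C=-R.T@k["world_to_cam"][:3,3]
    d=R.T@np.linalg.solve(k["K"],[u,v,1]); return C+d*(z-C[2])/d[2]
E
cat > m1.py <<'E'
from fit import *
L=lambda c,n,i:np.load(f"/tmp/{c}_{n}_{i}.npy").astype(float)
res={}
for n,(si,ti) in {"tube":(1,1),"carton":(0,0),"trough":(0,0)}.items():
    ms=[("scene",L("scene",n,si)),("top",L("top",n,ti))]
    for sel in (ms,ms[:1],ms[1:]):
        m=ms[1][1]; v,u=np.argwhere(m>0).mean(0); p=ray("top",u,v,.015)
        best=max((fit(sel,OBJ[n],[p[0],p[1],y]) for y in(-40,0,40)),key=lambda r:r[1])
        print(n,len(sel),np.round(best[0],4),round(best[1],3))
        if len(sel)==2: res[n]=best[0]
bm=[("top","bin_blue",0,0),("top","bin_green",0,1),("scene","bin_blue",0,0),("scene","bin_green",0,1),("scene","bin_yellow",0,2)]
for sel in (bm,bm[:2],bm[2:]):
    f=lambda p:-sum(iou(hullmask(c,place(binpts(b),p)),L(c,n,i)) for c,n,i,b in sel)
    best=None
    v,u=np.argwhere(L("top","bin_green",0)>0).mean(0); p=ray("top",u,v,.1)
    for y in(-10,0,10):
        p0=np.array([p[0],p[1],y]); r=minimize(f,p0,method='Nelder-Mead',options=dict(initial_simplex=p0+np.array([[0,0,0],[.02,0,0],[0,.02,0],[0,0,8]]),xatol=1e-4,fatol=1e-4))
        if best is None or r.fun<best.fun: best=r
    print("rack",len(sel),np.round(best.x,4),-best.fun)
    if len(sel)==5: res["rack"]=best.x
np.savez("res.npz",**res)
out=[]
for c,(x0,y0,w,h) in {"top":(160,105,200,140),"scene":(170,100,140,160)}.items():
    im=cv2.imread(f"pics/{c}0.png"); s=4
    im=cv2.resize(im[y0:y0+h,x0:x0+w],None,fx=s,fy=s,interpolation=cv2.INTER_CUBIC)
    D=lambda P,col,hull=True: cv2.polylines(im,[np.round((( cv2.convexHull(proj(c,P).astype(np.float32))[:,0] if hull else proj(c,P))-[x0-.5,y0-.5])*s).astype(int)],True,col,1)
    for n in OBJ: D(place(OBJ[n],res[n]),(255,0,255))
    D(place(np.array([[-.0575,0,.03],[0,0,.03]]),res["tube"]),(0,255,0),False)
    for i in range(3):
        D(place(T25.apply(np.array([[-.075,-.065,.028],[-.075,.065,.028],[-.0,.065,.045],[.075,.065,.062],[.075,-.065,.062],[0,-.065,.045]]))+[0,.14*(1-i),.085],res["rack"]),(0,255,255),False)
        D(place(T25.apply(np.array([[-.075,-.065,0],[-.075,.025,0],[.075,.025,0],[.075,-.065,0]]))+[0,.14*(1-i),.085],res["rack"]),(255,255,255),False)
    out.append(im)
cv2.imwrite("pics/ov_top.png",out[0]);cv2.imwrite("pics/ov_scene.png",out[1][:600])
E
python3 m1.py
```

```text
tube 2 [  0.4526   0.1367 -42.8212] 1.771
tube 1 [  0.453    0.1373 -42.0529] 0.869
tube 1 [  0.4523   0.1361 -43.1024] 0.907
carton 2 [  0.4646  -0.2972 -13.7317] 1.771
carton 1 [  0.4686  -0.2958 -14.1646] 0.876
carton 1 [  0.4635  -0.2974 -12.7309] 0.935
trough 2 [ 4.4350e-01  6.2000e-03 -3.5518e+01] 1.792
trough 1 [ 4.43400e-01  6.20000e-03 -3.57339e+01] 0.941
trough 1 [ 4.43100e-01  7.10000e-03 -3.62394e+01] 0.853
rack 5 [ 0.6792 -0.0269 -5.1038] 3.895574631845543
rack 2 [ 0.6821 -0.0284 -4.0967] 1.8348264551994313
rack 3 [ 0.6708 -0.0247 -7.382 ] 2.0844804096518557
```

View pics/ov_top.png

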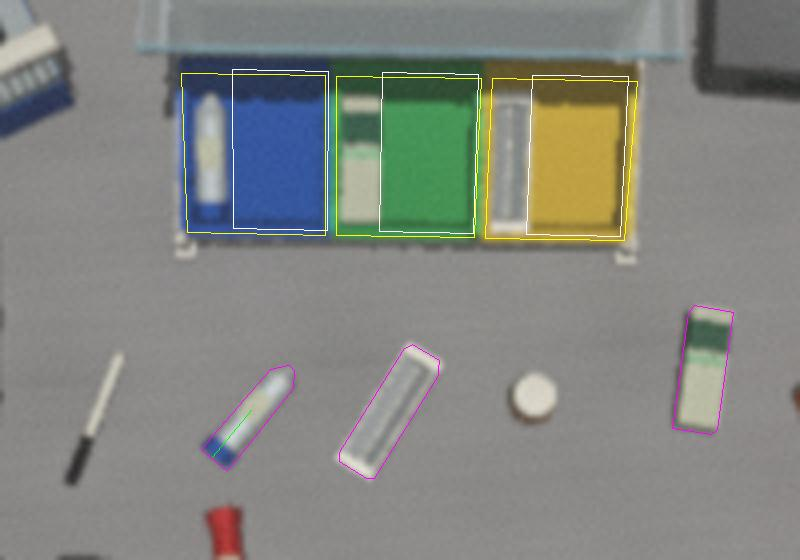

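View pics/ov_scene.png

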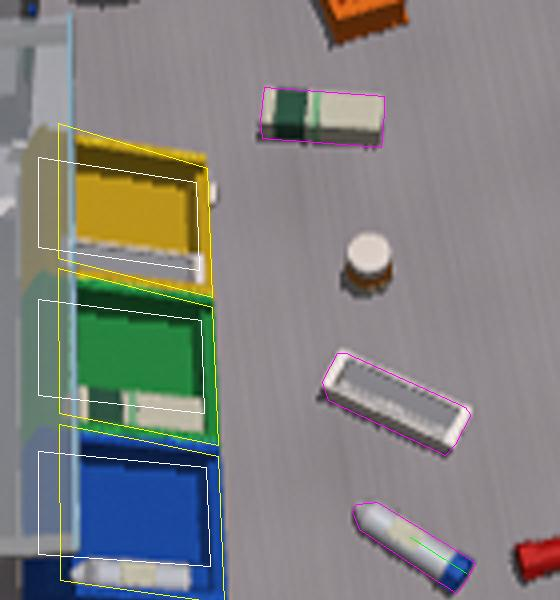

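```bash
sed -i 's/for x,z in((-.078,-.003).*/for x,z in((-.078,-.003),(-.078,.045),(.078,-.003),(.078,.062))])/' fit.py
sed -i 's/\[\[-.075,-.065,.028\],.*\[0,-.065,.045\]\])/[[-.078,-.068,.045],[-.078,-.068,.028],[-.078,.068,.028],[-.078,.068,.045],[.078,.068,.045],[.078,.068,.062],[.078,-.068,.062],[.078,-.068,.045]])/' m1.py
python3 m1.py | grep rack
```

```text
rack 5 [ 0.6843 -0.0274 -5.0137] 3.875225106658283
rack 2 [ 0.6835 -0.0279 -4.797 ] 1.8685461345860945
rack 3 [ 0.6837 -0.0252 -5.0105] 2.0213611863874466
```

Run:
```python
import cv2,numpy as np
a=cv2.imread("pics/ov_top.png")[40:270,120:700];b=cv2.imread("pics/ov_scene.png")[90:,:260]
H=max(a.shape[0],b.shape[0]);o=np.zeros((510,850,3),np.uint8);o[:a.shape[0],:580]=a;o[:b.shape[0],585:845]=b
cv2.imwrite("pics/ov2.png",cv2.resize(o[:,:845],(800,483)))
```

```text
(no output)
```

View pics/ov2.png

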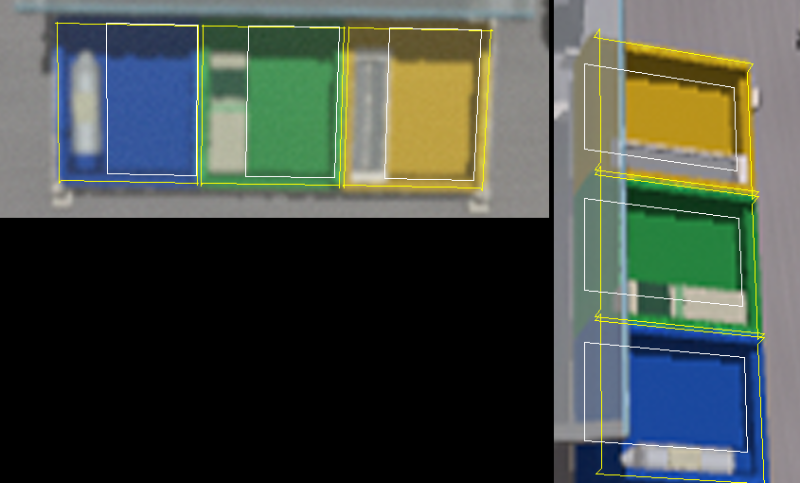

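The refit rack pose agrees between the two cameras (x 0.684, y -0.027, yaw -5°), and the object outlines sit on the objects. Now I plan the tube's moves.

```bash
cat > plan.py <<'E'
import numpy as np
from scipy.spatial.transform import Rotation as Ro, Slerp
from bench import monitor
RACK=[.6825,-.027,-5.0]
DECK={"tube":[.4526,.1367,-42.8],"carton":[.4640,-.297,-13.5],"trough":[.4433,.0065,-35.8]}
BIN={"tube":0,"carton":1,"trough":2}
def toolR(Robj,sgn):  # tool x=-obj z, tool z = sgn*obj x
    X=Robj[:,0];Z=Robj[:,2]; x=-Z; z=sgn*X; return np.c_[x,np.cross(z,x),z]
def grasp(n,h):
    p=DECK[n]; return np.array([p[0],p[1],h]),Ro.from_euler('z',p[2],degrees=True).as_matrix()
def binpose(n,h,bx=0,by=-.02):
    rz=Ro.from_euler('z',RACK[2],degrees=True); R=(rz*Ro.from_euler('y',-25,degrees=True)).as_matrix()
    o=rz.apply([0,.14*(1-BIN[n]),.085])+[RACK[0],RACK[1],0]
    return o+R@np.array([bx,by,h]),R
def cur():
    o=monitor.get_obs(); return o["ee_pos"],Ro.from_euler('xyz',o["ee_rot"],degrees=True).as_matrix(),o
def plan(p,R,way,sgn,maxd=.19,maxa=33):
    for name,(pt,Robj) in way:
        Rt=toolR(Robj,sgn)
        w=Ro.from_matrix(R.T@Rt).as_rotvec(); n=max(1,int(np.ceil(max(np.linalg.norm(pt-p)/maxd,np.degrees(np.linalg.norm(w))/maxa))))
        for i in range(n):
            f=1/(n-i); d=np.round(R.T@(pt-p)*f,3 if n-i>1 else 4); wv=np.round(Ro.from_matrix(R.T@Rt).as_rotvec()*f,3)
            print(name,i+1,n,(d+0.).tolist(),(wv+0.).tolist())
            p=p+R@d; R=R@Ro.from_rotvec(wv).as_matrix()
    return p,R
def best_sgn(R,Robj): return 1 if R[:,2]@Robj[:,0]>0 else -1
E
python3 - <<'E'
from plan import *
p,R,o=cur(); g=grasp("tube",.003); s=best_sgn(R,g[1]); print(s,o["joint_positions"].round(1)); print(R.round(3))
hov=(g[0]+[0,0,.14],g[1])
p,R=plan(p,R,[("hover",hov),("down",g),("lift",hov),("pre",binpose("tube",.13)),("place",binpose("tube",.0035))],s)
print(p)
E
```

```text
1 [59.7 28.3 77.1  0.  74.6 -5.5]
[[ 0.     0.42   0.907]
 [ 0.     0.907 -0.42 ]
 [-1.     0.    -0.   ]]
hover 1 3 [0.029, -0.104, 0.118] [0.104, 0.0, 0.0]
hover 2 3 [0.03, -0.091, 0.128] [0.105, 0.0, 0.0]
hover 3 3 [0.0293, -0.0763, 0.1362] [0.104, 0.0, 0.0]
down 1 1 [0.14, 0.0, 0.0] [0.0, 0.0, 0.0]
lift 1 1 [-0.14, 0.0, 0.0] [0.0, 0.0, 0.0]
pre 1 2 [-0.03, 0.049, 0.081] [-0.324, -0.21, 0.072]
pre 2 2 [-0.0083, 0.0202, 0.0972] [-0.325, -0.21, 0.072]
place 1 1 [0.1265, 0.0, 0.0] [0.0, 0.0, 0.0]
[0.69146785 0.09271844 0.08816392]
```

Call:
{"fn": "step_arm", "kwargs": {"steps": [[[0.029, -0.104, 0.118, 0.104, 0, 0, 0.07], [0.029, -0.104, 0.118, 0.104, 0, 0, 0.07], [0.029, -0.104, 0.118, 0.104, 0, 0, 0.07], [0.029, -0.104, 0.118, 0.104, 0, 0, 0.07], [0.029, -0.104, 0.118, 0.104, 0, 0, 0.07]]], "newtons": 30}}

```text
clock: 1.32
ee_pos: [0.3271, 0.418, 0.2012]
ee_rot: [-82.4, 89.8, -113.3]
wrist_force: [0.0, 1.6, -0.3]
gripper_width: 0.0701
```

Call:
{"fn": "step_arm", "kwargs": {"steps": [[[0.03, -0.091, 0.128, 0.105, 0, 0, 0.07], [0.03, -0.091, 0.128, 0.105, 0, 0, 0.07], [0.03, -0.091, 0.128, 0.105, 0, 0, 0.07], [0.03, -0.091, 0.128, 0.105, 0, 0, 0.07], [0.03, -0.091, 0.128, 0.105, 0, 0, 0.07]]]}}

```text
clock: 1.73
ee_pos: [0.3907, 0.2748, 0.1714]
ee_rot: [-81.9, 89.9, -118.9]
wrist_force: [0.1, 0.8, -0.0]
gripper_width: 0.0701
```

Call:
{"fn": "step_arm", "kwargs": {"steps": [[[0.0293, -0.0763, 0.1362, 0.104, 0, 0, 0.07], [0.0293, -0.0763, 0.1362, 0.104, 0, 0, 0.07], [0.0293, -0.0763, 0.1362, 0.104, 0, 0, 0.07], [0.0293, -0.0763, 0.1362, 0.104, 0, 0, 0.07], [0.0293, -0.0763, 0.1362, 0.104, 0, 0, 0.07]]]}}

```text
clock: 2.15
ee_pos: [0.4548, 0.1326, 0.1423]
ee_rot: [-22.2, 89.9, -65.1]
wrist_force: [-1.1, 1.2, -0.4]
gripper_width: 0.0702
```

Call:
{"fn": "step_arm", "kwargs": {"steps": [[[0, 0, 0, 0, 0, 0, 0.07], [0.03, 0, 0, 0, 0, 0, 0.07], [0.06, 0, 0, 0, 0, 0, 0.07], [0.08, 0, 0, 0, 0, 0, 0.07], [0.08, 0, 0, 0, 0, 0, 0.07]]]}}

```text
clock: 2.57
ee_pos: [0.4506, 0.1376, 0.0604]
ee_rot: [-129.4, 89.7, -172.2]
wrist_force: [-1.1, -0.9, -0.2]
gripper_width: 0.0697
```

Run:
```python
from plan import *
p,R,o=cur(); print(p.round(4),R.round(3).tolist(),o["joint_positions"].round(1)); g=grasp("tube",.003)
plan(p,R,[("down",g)],1)
from fit import *
im=eyes.capture("scene"); r=eyes.outline_of("scene","tube"); print([(d["confidence"],d["bbox"]) for d in r])
x0,y0=220,170; crop=im[y0:y0+100,x0:x0+130]; crop=cv2.resize(crop,None,fx=5,fy=5,interpolation=cv2.INTER_CUBIC)
h=cv2.convexHull(proj("scene",place(OBJ["tube"],DECK["tube"])).astype(np.float32))[:,0]
cv2.polylines(crop,[((h-[x0-.5,y0-.5])*5).astype(int)],True,(255,0,255),1)
cv2.imwrite("pics/a1.png",crop)
```

```text
[0.4506 0.1376 0.0604] [[-0.005, 0.678, 0.735], [-0.001, 0.735, -0.678], [-1.0, -0.004, -0.003]] [  9.7  31.5 108.4   0.   40.4 -37.6]
down 1 1 [0.0574, 0.0009, 0.0022] [0.001, -0.003, 0.004]
[(0.8, [314.5, 237.9, 33.7, 15.1]), (0.64, [274.3, 236.2, 26.2, 22.0]), (0.52, [335.4, 281.6, 32.6, 18.2])]
```

View pics/a1.png

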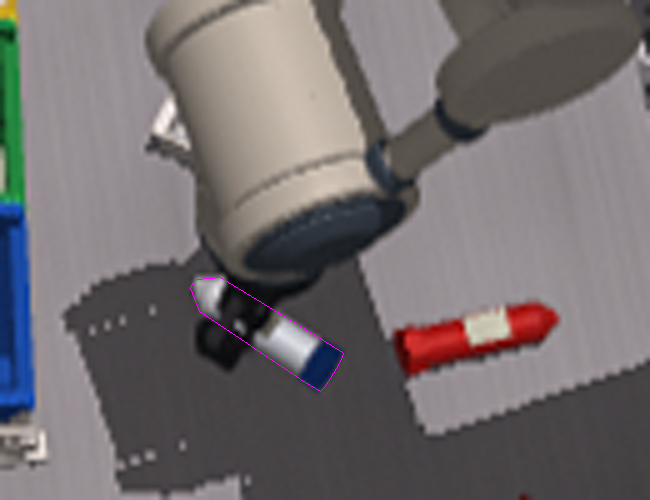

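Picture: the fingers stand over the tube at (240,325) and the outline matches the barrel. Next I go down and grip.

Call:
{"fn": "step_arm", "kwargs": {"steps": [[[0.02, 0, 0, 0, 0, 0, 0.07], [0.04, 0, 0, 0, 0, 0, 0.07], [0.055, 0, 0, 0, 0, 0, 0.07], [0.06, 0, 0, 0, 0, 0, 0.07], [0.06, 0, 0, 0, 0, 0, 0.07]]]}}

```text
clock: 3.08
ee_pos: [0.4529, 0.1371, 0.0034]
ee_rot: [61.1, 90.0, 18.4]
wrist_force: [-0.4, 0.8, -0.4]
gripper_width: 0.0699
```

Call:
{"fn": "step_arm", "kwargs": {"steps": [[[0, 0, 0, 0, 0, 0, 0.05], [0, 0, 0, 0, 0, 0, 0.04], [0, 0, 0, 0, 0, 0, 0.02], [0, 0, 0, 0, 0, 0, 0.02], [0, 0, 0, 0, 0, 0, 0.02]]], "newtons": 30}}

```text
clock: 3.5
ee_pos: [0.4531, 0.1368, 0.0039]
ee_rot: [52.1, 89.9, 9.4]
wrist_force: [-0.8, -0.3, 12.9]
gripper_width: 0.0282
```

Call:
{"fn": "step_arm", "kwargs": {"steps": [[[0, 0, 0, 0, 0, 0, 0.02], [0, 0, 0, 0, 0, 0, 0.02], [0, 0, 0, 0, 0, 0, 0.02], [0, 0, 0, 0, 0, 0, 0.02], [0, 0, 0, 0, 0, 0, 0.02]]]}}

```text
clock: 3.92
ee_pos: [0.4531, 0.1368, 0.004]
ee_rot: [52.3, 89.9, 9.5]
wrist_force: [-1.3, -0.2, 12.3]
gripper_width: 0.0276
```

The width of 27.6 mm and a 12 N upward force suggest the pads bear slightly above the tube's axis. I reopen a little, go 3 mm lower and close again.

Call:
{"fn": "step_arm", "kwargs": {"steps": [[[0, 0, 0, 0, 0, 0, 0.045], [0, 0, 0, 0, 0, 0, 0.045], [0.001, 0, 0, 0, 0, 0, 0.045], [0.002, 0, 0, 0, 0, 0, 0.045], [0.003, 0, 0, 0, 0, 0, 0.045]]]}}

```text
clock: 4.33
ee_pos: [0.4526, 0.1367, -0.0001]
ee_rot: [-61.1, 90.0, -103.9]
wrist_force: [0.6, -0.7, 0.3]
gripper_width: 0.0451
```

Call:
{"fn": "step_arm", "kwargs": {"steps": [[[0, 0, 0, 0, 0, 0, 0.045], [0, 0, 0, 0, 0, 0, 0.035], [0, 0, 0, 0, 0, 0, 0.02], [0, 0, 0, 0, 0, 0, 0.02], [0, 0, 0, 0, 0, 0, 0.02]]], "newtons": 30}}

```text
clock: 4.75
ee_pos: [0.4526, 0.1367, 0.0]
ee_rot: [-123.8, 90.0, -166.6]
wrist_force: [-0.2, 0.6, 1.2]
gripper_width: 0.0284
```

Call:
{"fn": "step_arm", "kwargs": {"steps": [[[0, 0, 0, 0, 0, 0, 0.02], [0, 0, 0, 0, 0, 0, 0.02], [-0.001, 0, 0, 0, 0, 0, 0.02], [-0.004, 0, 0, 0, 0, 0, 0.02], [-0.008, 0, 0, 0, 0, 0, 0.02]]]}}

```text
clock: 5.17
ee_pos: [0.4525, 0.1367, 0.0081]
ee_rot: [-127.8, 90.0, -170.6]
wrist_force: [-0.1, -0.1, -1.8]
gripper_width: 0.0279
```

Run:
```python
from plan import *
g=grasp("tube",.008); R=toolR(g[1],1)
p,R=plan(g[0],R,[("lift",(g[0]+[0,0,.13],g[1])),("pre",binpose("tube",.13)),("near",binpose("tube",.02)),("place",binpose("tube",.0015))],1)
print(p)
```

```text
lift 1 1 [-0.13, 0.0, 0.0] [0.0, 0.0, 0.0]
pre 1 2 [-0.032, 0.049, 0.081] [-0.325, -0.21, 0.072]
pre 2 2 [-0.0112, 0.0202, 0.0979] [-0.324, -0.21, 0.072]
near 1 1 [0.11, 0.0, 0.0] [0.0, 0.0, 0.0]
place 1 1 [0.0185, 0.0, 0.0] [0.0, 0.0, 0.0]
[0.69228482 0.09260665 0.08635388]
```

Call:
{"fn": "step_arm", "kwargs": {"steps": [[[-0.02, 0, 0, 0, 0, 0, 0.02], [-0.05, 0, 0, 0, 0, 0, 0.02], [-0.08, 0, 0, 0, 0, 0, 0.02], [-0.11, 0, 0, 0, 0, 0, 0.02], [-0.13, 0, 0, 0, 0, 0, 0.02]]]}}

```text
clock: 5.58
ee_pos: [0.453, 0.1368, 0.1409]
ee_rot: [52.5, 89.9, 9.7]
wrist_force: [0.2, -0.0, -0.8]
gripper_width: 0.0281
```

Call:
{"fn": "step_arm", "kwargs": {"steps": [[[-0.0064, 0.0098, 0.0162, -0.065, -0.042, 0.0144, 0.02], [-0.0128, 0.0196, 0.0324, -0.13, -0.084, 0.0288, 0.02], [-0.0192, 0.0294, 0.0486, -0.195, -0.126, 0.0432, 0.02], [-0.0256, 0.0392, 0.0648, -0.26, -0.168, 0.0576, 0.02], [-0.032, 0.049, 0.081, -0.325, -0.21, 0.072, 0.02]]]}}

```text
clock: 6.0
ee_pos: [0.5461, 0.1176, 0.1709]
ee_rot: [9.4, 77.2, -14.4]
wrist_force: [-0.4, -0.5, -1.2]
gripper_width: 0.0281
```

Call:
{"fn": "step_arm", "kwargs": {"steps": [[[-0.003, 0.005, 0.024, -0.081, -0.052, 0.018, 0.02], [-0.006, 0.01, 0.049, -0.162, -0.105, 0.036, 0.02], [-0.0085, 0.015, 0.073, -0.243, -0.157, 0.054, 0.02], [-0.0112, 0.0202, 0.0979, -0.324, -0.21, 0.072, 0.02], [-0.0112, 0.0202, 0.0979, -0.324, -0.21, 0.072, 0.02]]]}}

```text
clock: 6.42
ee_pos: [0.6411, 0.0965, 0.2046]
ee_rot: [-0.1, 64.7, -4.8]
wrist_force: [-0.8, -0.3, -0.3]
gripper_width: 0.0279
```

Call:
{"fn": "step_arm", "kwargs": {"steps": [[[0, 0, 0, 0, 0, 0, 0.02], [0, 0, 0, 0, 0, 0, 0.02], [0.02, 0, 0, 0, 0, 0, 0.02], [0.04, 0, 0, 0, 0, 0, 0.02], [0.05, 0, 0, 0, 0, 0, 0.02]]]}}

```text
clock: 6.83
ee_pos: [0.6585, 0.0957, 0.1556]
ee_rot: [0.0, 65.2, -5.0]
wrist_force: [-0.8, -0.7, -1.2]
gripper_width: 0.0276
```

Run:
```python
from plan import *
p,R,o=cur(); print(p.round(4),o["joint_positions"].round(1)); plan(p,R,[("to",binpose("tube",.08))],1)
from fit import *
o=[]
for c,x0,y0 in (("scene",170,180),("top",180,100)):
    im=eyes.capture(c); o.append(cv2.resize(im[y0:y0+100,x0:x0+80],None,fx=5,fy=5,interpolation=cv2.INTER_CUBIC))
cv2.imwrite("pics/a2.png",np.hstack(o))
```

```text
[0.6585 0.0957 0.1556] [  5.3  28.5  97.5  -8.7  29.8 -73. ]
to 1 1 [-0.0014, -0.0002, 0.0015] [-0.001, -0.003, 0.0]
```

View pics/a2.png

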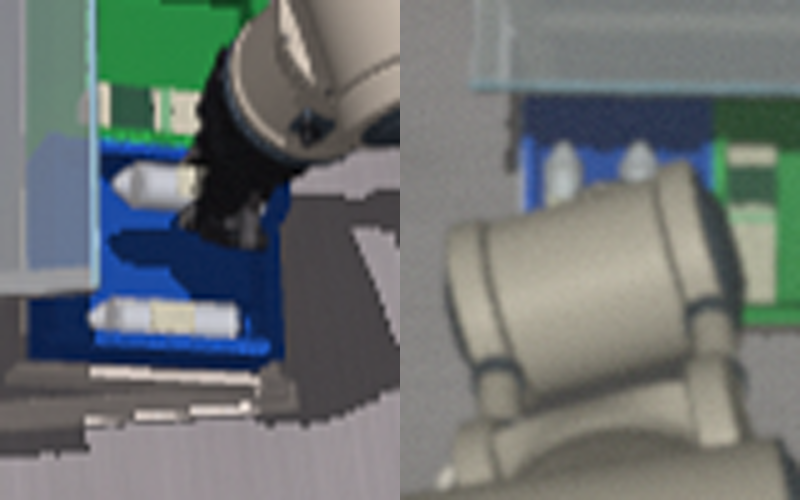

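Picture: the held tube is parallel to the fixed one and inside the blue bin, with its cone up the slope. Next I lower it.

Call:
{"fn": "step_arm", "kwargs": {"steps": [[[0.015, 0, 0, 0, 0, 0, 0.02], [0.03, 0, 0, 0, 0, 0, 0.02], [0.045, 0, 0, 0, 0, 0, 0.02], [0.06, 0, 0, 0, 0, 0, 0.02], [0.068, 0, 0, 0, 0, 0, 0.02]]]}}

```text
clock: 7.35
ee_pos: [0.6877, 0.0932, 0.0953]
ee_rot: [0.0, 65.1, -5.0]
wrist_force: [-0.1, -0.3, -1.1]
gripper_width: 0.0276
```

Call:
{"fn": "step_arm", "kwargs": {"steps": [[[0.002, 0, 0, 0, 0, 0, 0.02], [0.004, 0, 0, 0, 0, 0, 0.02], [0.006, 0, 0, 0, 0, 0, 0.02], [0.008, 0, 0, 0, 0, 0, 0.02], [0.008, 0, 0, 0, 0, 0, 0.02]]]}}

```text
clock: 7.77
ee_pos: [0.6914, 0.0928, 0.089]
ee_rot: [0.1, 65.0, -4.9]
wrist_force: [-0.2, -0.0, -0.9]
gripper_width: 0.0283
```

Call:
{"fn": "step_arm", "kwargs": {"steps": [[[0.0005, 0, 0, 0, 0, 0, 0.02], [0.001, 0, 0, 0, 0, 0, 0.02], [0.0015, 0, 0, 0, 0, 0, 0.02], [0.002, 0, 0, 0, 0, 0, 0.02], [0.002, 0, 0, 0, 0, 0, 0.02]]]}}

```text
clock: 8.18
ee_pos: [0.6921, 0.0927, 0.0867]
ee_rot: [0.0, 65.0, -5.0]
wrist_force: [-0.8, -0.0, -0.4]
gripper_width: 0.028
```

Call:
{"fn": "step_arm", "kwargs": {"steps": [[[0.0005, 0, 0, 0, 0, 0, 0.02], [0.001, 0, 0, 0, 0, 0, 0.02], [0.0015, 0, 0, 0, 0, 0, 0.02], [0.0015, 0, 0, 0, 0, 0, 0.02], [0.0015, 0, 0, 0, 0, 0, 0.02]]]}}

```text
clock: 8.6
ee_pos: [0.6927, 0.0926, 0.0854]
ee_rot: [0.0, 65.0, -5.0]
wrist_force: [0.1, -0.4, -0.1]
gripper_width: 0.0279
```

Call:
{"fn": "step_arm", "kwargs": {"steps": [[[0.0005, 0, 0, 0, 0, 0, 0.02], [0.001, 0, 0, 0, 0, 0, 0.02], [0.001, 0, 0, 0, 0, 0, 0.02], [0.001, 0, 0, 0, 0, 0, 0.02], [0.001, 0, 0, 0, 0, 0, 0.02]]]}}

```text
clock: 9.02
ee_pos: [0.6932, 0.0926, 0.0845]
ee_rot: [0.0, 65.0, -5.0]
wrist_force: [0.5, 0.4, -0.8]
gripper_width: 0.028
```

Call:
{"fn": "step_arm", "kwargs": {"steps": [[[0.0005, 0, 0, 0, 0, 0, 0.02], [0.001, 0, 0, 0, 0, 0, 0.02], [0.001, 0, 0, 0, 0, 0, 0.02], [0.001, 0, 0, 0, 0, 0, 0.02], [0.001, 0, 0, 0, 0, 0, 0.02]]]}}

```text
clock: 9.43
ee_pos: [0.6936, 0.0926, 0.0836]
ee_rot: [0.0, 65.0, -5.0]
wrist_force: [-0.3, 0.6, -1.0]
gripper_width: 0.0281
```

Call:
{"fn": "step_arm", "kwargs": {"steps": [[[0.0005, 0, 0, 0, 0, 0, 0.02], [0.001, 0, 0, 0, 0, 0, 0.02], [0.001, 0, 0, 0, 0, 0, 0.02], [0.001, 0, 0, 0, 0, 0, 0.02], [0.001, 0, 0, 0, 0, 0, 0.02]]]}}

```text
clock: 9.85
ee_pos: [0.6939, 0.0926, 0.0831]
ee_rot: [0.0, 65.0, -4.9]
wrist_force: [-4.7, 0.4, 6.9]
gripper_width: 0.0279
```

Contact: 8 N along the floor normal. I release and back off along the bin's normal.

Call:
{"fn": "step_arm", "kwargs": {"steps": [[[-0.0005, 0, 0, 0, 0, 0, 0.03], [-0.0005, 0, 0, 0, 0, 0, 0.035], [-0.0005, 0, 0, 0, 0, 0, 0.042], [-0.0005, 0, 0, 0, 0, 0, 0.045], [-0.0005, 0, 0, 0, 0, 0, 0.045]]]}}

```text
clock: 10.27
ee_pos: [0.6938, 0.0925, 0.0831]
ee_rot: [0.0, 65.0, -5.0]
wrist_force: [0.0, 0.3, 0.2]
gripper_width: 0.0451
```

Call:
{"fn": "step_arm", "kwargs": {"steps": [[[-0.01, 0, 0, 0, 0, 0, 0.045], [-0.03, 0, 0, 0, 0, 0, 0.045], [-0.06, 0, 0, 0, 0, 0, 0.045], [-0.1, 0, 0, 0, 0, 0, 0.045], [-0.13, 0, 0, 0, 0, 0, 0.045]]]}}

```text
clock: 10.68
ee_pos: [0.6379, 0.0974, 0.2034]
ee_rot: [0.1, 65.0, -4.9]
wrist_force: [1.3, 1.3, 1.0]
gripper_width: 0.0447
```

Run:
```python
from plan import *
p,R,o=cur(); print(p.round(4)); g=grasp("carton",.002); hov=(g[0]+[0,0,.14],g[1])
b=binpose("tube",.1277); print(b[0],g[0])
out=(np.array([.55,.05,.26]),g[1])
plan(p,R,[("back",out),("hover",hov),("down",g)],1)
```

```text
[0.6379 0.0974 0.2034]
[0.6391957  0.09724702 0.2007355 ] [ 0.464 -0.297  0.002]
back 1 1 [-0.0866, -0.0548, -0.0517] [0.146, 0.436, -0.033]
hover 1 2 [0.059, -0.179, -0.001] [0.0, 0.0, 0.0]
hover 2 2 [0.059, -0.1785, -0.0016] [0.0, 0.0, 0.0]
down 1 1 [0.14, 0.0, 0.0001] [0.0, 0.0, 0.0]
```

Call:
{"fn": "step_arm", "kwargs": {"steps": [[[-0.0866, -0.0548, -0.0517, 0.146, 0.436, -0.033, 0.065], [-0.0866, -0.0548, -0.0517, 0.146, 0.436, -0.033, 0.065], [-0.0866, -0.0548, -0.0517, 0.146, 0.436, -0.033, 0.065], [-0.0866, -0.0548, -0.0517, 0.146, 0.436, -0.033, 0.065], [-0.0866, -0.0548, -0.0517, 0.146, 0.436, -0.033, 0.065]]]}}

```text
clock: 11.1
ee_pos: [0.552, 0.0489, 0.2601]
ee_rot: [-178.9, 89.8, 167.4]
wrist_force: [-0.6, -0.6, -0.8]
gripper_width: 0.065
```

Call:
{"fn": "step_arm", "kwargs": {"steps": [[[0.059, -0.179, -0.001, 0, 0, 0, 0.065], [0.059, -0.179, -0.001, 0, 0, 0, 0.065], [0.059, -0.179, -0.001, 0, 0, 0, 0.065], [0.059, -0.179, -0.001, 0, 0, 0, 0.065], [0.059, -0.179, -0.001, 0, 0, 0, 0.065]]]}}

```text
clock: 11.52
ee_pos: [0.507, -0.1265, 0.1969]
ee_rot: [-51.1, 89.9, -64.5]
wrist_force: [0.8, -0.6, -0.1]
gripper_width: 0.0646
```

Call:
{"fn": "step_arm", "kwargs": {"steps": [[[0.059, -0.1785, -0.0016, 0, 0, 0, 0.065], [0.059, -0.1785, -0.0016, 0, 0, 0, 0.065], [0.059, -0.1785, -0.0016, 0, 0, 0, 0.065], [0.059, -0.1785, -0.0016, 0, 0, 0, 0.065], [0.059, -0.1785, -0.0016, 0, 0, 0, 0.065]]]}}

```text
clock: 11.93
ee_pos: [0.464, -0.3002, 0.138]
ee_rot: [-57.3, 89.8, -70.8]
wrist_force: [1.0, 1.3, -0.3]
gripper_width: 0.065
```

Call:
{"fn": "step_arm", "kwargs": {"steps": [[[0, 0, 0, 0, 0, 0, 0.065], [0.02, 0, 0, 0, 0, 0, 0.065], [0.04, 0, 0, 0, 0, 0, 0.065], [0.06, 0, 0, 0, 0, 0, 0.065], [0.06, 0, 0, 0, 0, 0, 0.065]]]}}

```text
clock: 12.35
ee_pos: [0.4639, -0.2952, 0.0769]
ee_rot: [172.6, 89.8, 159.2]
wrist_force: [-0.9, 1.4, -1.1]
gripper_width: 0.0647
```

Run:
```python
from plan import *
p,R,o=cur(); print(p.round(4)); g=grasp("carton",.002)
plan(p,R,[("down",g)],1)
from fit import *
r0=np.load("res.npz")
cv2.imwrite("/tmp/s2.png",eyes.capture("scene")); im=eyes.capture("top"); cv2.imwrite("/tmp/t2.png",im)
o=[]
for c,x0,y0 in (("scene",170,90),("top",180,100)):
    im=cv2.imread("/tmp/s2.png" if c=="scene" else "/tmp/t2.png"); w=110 if c=="scene" else 170;h=180 if c=="scene" else 130
    a=cv2.resize(im[y0:y0+h,x0:x0+w],None,fx=3,fy=3,interpolation=cv2.INTER_CUBIC)
    hh=cv2.convexHull(proj(c,place(OBJ["carton"],DECK["carton"])).astype(np.float32))[:,0]
    cv2.polylines(a,[((hh-[x0-.5,y0-.5])*3).astype(int)],True,(255,0,255),1)
    o.append(cv2.copyMakeBorder(a,0,540-a.shape[0],0,0,cv2.BORDER_CONSTANT))
cv2.imwrite("pics/a3.png",np.hstack(o)[:,:800])
```

```text
[ 0.4639 -0.2952  0.0769]
down 1 1 [0.0749, -0.0018, 0.0007] [0.002, -0.003, 0.0]
```

View pics/a3.png

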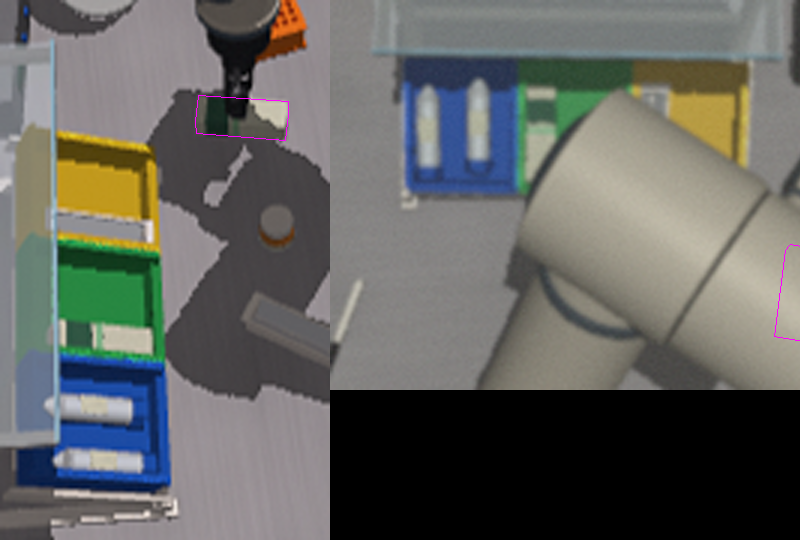

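Picture: the tube lies beside its mate in the blue bin with its cap at the front. The gripper stands over the carton at (240,105), and the carton's outline matches.

Call:
{"fn": "step_arm", "kwargs": {"steps": [[[0.02, 0, 0, 0, 0, 0, 0.065], [0.04, 0, 0, 0, 0, 0, 0.065], [0.055, 0, 0, 0, 0, 0, 0.065], [0.065, 0, 0, 0, 0, 0, 0.065], [0.065, 0, 0, 0, 0, 0, 0.065]]]}}

```text
clock: 12.87
ee_pos: [0.465, -0.2967, 0.0143]
ee_rot: [-164.0, 89.9, -177.4]
wrist_force: [-0.5, 0.5, 0.1]
gripper_width: 0.0649
```

Call:
{"fn": "step_arm", "kwargs": {"steps": [[[0, 0, 0, 0, 0, 0, 0.065], [0, 0, 0, 0, 0, 0, 0.065], [0, 0, 0, 0, 0, 0, 0.065], [0, 0, 0, 0, 0, 0, 0.065], [0, 0, 0, 0, 0, 0, 0.065]]]}}

```text
clock: 13.28
ee_pos: [0.4653, -0.2973, 0.0154]
ee_rot: [-78.2, 90.0, -91.7]
wrist_force: [0.5, 0.4, -0.1]
gripper_width: 0.065
```

Run:
```python
from plan import *
p,R,o=cur(); print(p.round(4)); g=grasp("carton",.002)
plan(p,R,[("down",g)],1)
```

```text
[ 0.4653 -0.2973  0.0154]
down 1 1 [0.0134, 0.0, -0.0014] [0.0, 0.0, 0.001]
```

Call:
{"fn": "step_arm", "kwargs": {"steps": [[[0.005, 0, 0, 0, 0, 0, 0.065], [0.01, 0, -0.001, 0, 0, 0, 0.065], [0.0135, 0, -0.001, 0, 0, 0, 0.065], [0.0135, 0, -0.001, 0, 0, 0, 0.065], [0.0135, 0, -0.001, 0, 0, 0, 0.05]]]}}

```text
clock: 13.7
ee_pos: [0.4638, -0.2967, 0.0008]
ee_rot: [178.9, 89.9, 165.4]
wrist_force: [-0.8, -0.5, -0.1]
gripper_width: 0.0544
```

Call:
{"fn": "step_arm", "kwargs": {"steps": [[[0, 0, 0, 0, 0, 0, 0.045], [0, 0, 0, 0, 0, 0, 0.04], [0, 0, 0, 0, 0, 0, 0.03], [0, 0, 0, 0, 0, 0, 0.03], [0, 0, 0, 0, 0, 0, 0.03]]], "newtons": 30}}

```text
clock: 14.12
ee_pos: [0.4642, -0.297, 0.0015]
ee_rot: [-128.1, 90.0, -141.6]
wrist_force: [0.0, -1.0, 3.9]
gripper_width: 0.0374
```

Call:
{"fn": "step_arm", "kwargs": {"steps": [[[0, 0, 0, 0, 0, 0, 0.03], [0, 0, 0, 0, 0, 0, 0.03], [-0.001, 0, 0, 0, 0, 0, 0.03], [-0.004, 0, 0, 0, 0, 0, 0.03], [-0.008, 0, 0, 0, 0, 0, 0.03]]]}}

```text
clock: 14.53
ee_pos: [0.4639, -0.2967, 0.0093]
ee_rot: [-177.2, 89.9, 169.3]
wrist_force: [-0.4, 0.3, -0.9]
gripper_width: 0.0377
```

```bash
sed -i 's/RACK=.*/RACK=[.6850,-.027,-5.0]/' plan.py
python3 - <<'E'
from plan import *
g=grasp("carton",.0095); R=toolR(g[1],1)
p,R=plan(g[0],R,[("lift",(g[0]+[0,0,.15],g[1])),("pre",binpose("carton",.13)),("near",binpose("carton",.012)),("place",binpose("carton",.0015))],1,maxd=.16)
print(p)
E
```

```text
lift 1 1 [-0.15, 0.0, 0.0] [0.0, 0.0, 0.0]
pre 1 2 [-0.022, 0.143, 0.05] [-0.073, -0.218, 0.016]
pre 2 2 [-0.0065, 0.1393, 0.0639] [-0.073, -0.218, 0.016]
near 1 1 [0.118, 0.0, -0.0001] [0.0, 0.0, 0.0]
place 1 1 [0.0105, 0.0, 0.0] [0.0, 0.0, 0.0]
[ 0.68260573 -0.04687834  0.0863167 ]
```

Call:
{"fn": "step_arm", "kwargs": {"steps": [[[-0.02, 0, 0, 0, 0, 0, 0.03], [-0.05, 0, 0, 0, 0, 0, 0.03], [-0.09, 0, 0, 0, 0, 0, 0.03], [-0.125, 0, 0, 0, 0, 0, 0.03], [-0.15, 0, 0, 0, 0, 0, 0.03]]]}}

```text
clock: 14.95
ee_pos: [0.4646, -0.2972, 0.1627]
ee_rot: [-41.5, 89.9, -55.0]
wrist_force: [1.2, -1.2, 1.2]
gripper_width: 0.0379
```

Call:
{"fn": "step_arm", "kwargs": {"steps": [[[-0.0044, 0.0286, 0.01, -0.0146, -0.0436, 0.0032, 0.03], [-0.0088, 0.0572, 0.02, -0.0292, -0.0872, 0.0064, 0.03], [-0.0132, 0.0858, 0.03, -0.0438, -0.1308, 0.0096, 0.03], [-0.0176, 0.1144, 0.04, -0.0584, -0.1744, 0.0128, 0.03], [-0.022, 0.143, 0.05, -0.073, -0.218, 0.016, 0.03]]]}}

```text
clock: 15.37
ee_pos: [0.5467, -0.1682, 0.182]
ee_rot: [2.0, 77.4, -7.2]
wrist_force: [1.3, -0.4, 0.2]
gripper_width: 0.0377
```

Call:
{"fn": "step_arm", "kwargs": {"steps": [[[-0.0013, 0.0279, 0.0128, -0.0146, -0.0436, 0.0032, 0.03], [-0.0026, 0.0557, 0.0256, -0.0292, -0.0872, 0.0064, 0.03], [-0.004, 0.0836, 0.0383, -0.0438, -0.1308, 0.0096, 0.03], [-0.0053, 0.1114, 0.0511, -0.0584, -0.1744, 0.0128, 0.03], [-0.0065, 0.1393, 0.0639, -0.073, -0.218, 0.016, 0.03]]]}}

```text
clock: 15.78
ee_pos: [0.6292, -0.0405, 0.2031]
ee_rot: [-0.0, 64.9, -5.0]
wrist_force: [-0.2, -0.5, -0.8]
gripper_width: 0.0378
```

Call:
{"fn": "step_arm", "kwargs": {"steps": [[[0, 0, 0, 0, 0, 0, 0.03], [0, 0, 0, 0, 0, 0, 0.03], [0.02, 0, 0, 0, 0, 0, 0.03], [0.04, 0, 0, 0, 0, 0, 0.03], [0.05, 0, 0, 0, 0, 0, 0.03]]]}}

```text
clock: 16.2
ee_pos: [0.6495, -0.0448, 0.1555]
ee_rot: [-0.1, 65.1, -5.1]
wrist_force: [-1.4, -0.4, -0.4]
gripper_width: 0.0378
```

Call:
{"fn": "step_arm", "kwargs": {"steps": [[[0.01, 0, 0, 0, 0, 0, 0.03], [0.03, 0, 0, 0, 0, 0, 0.03], [0.045, 0, 0, 0, 0, 0, 0.03], [0.055, 0, 0, 0, 0, 0, 0.03], [0.06, 0, 0, 0, 0, 0, 0.03]]]}}

```text
clock: 16.62
ee_pos: [0.675, -0.0465, 0.1015]
ee_rot: [-0.1, 65.1, -5.1]
wrist_force: [-0.9, -0.1, -0.4]
gripper_width: 0.0379
```

Call:
{"fn": "step_arm", "kwargs": {"steps": [[[0, 0, 0, 0, 0, 0, 0.03], [0.002, 0, 0, 0, 0, 0, 0.03], [0.006, 0, 0, 0, 0, 0, 0.03], [0.01, 0, 0, 0, 0, 0, 0.03], [0.01, 0, 0, 0, 0, 0, 0.03]]]}}

```text
clock: 17.03
ee_pos: [0.6793, -0.0465, 0.0934]
ee_rot: [-0.1, 65.0, -5.1]
wrist_force: [-0.2, 0.3, -0.3]
gripper_width: 0.0378
```

Run:
```python
from plan import *
p,R,o=cur(); print(p.round(4),o["wrist_force"].round(1),o["gripper_width"]); plan(p,R,[("to",binpose("carton",0.0015))],1)
```

```text
[ 0.6793 -0.0465  0.0934] [-0.2  0.3 -0.3] 0.037784251145308916
to 1 1 [0.0078, -0.0001, 0.0] [0.0, 0.0, 0.001]
```

Call:
{"fn": "step_arm", "kwargs": {"steps": [[[0.002, 0, 0, 0, 0, 0, 0.03], [0.004, 0, 0, 0, 0, 0, 0.03], [0.006, 0, 0, 0, 0, 0, 0.03], [0.007, 0, 0, 0, 0, 0, 0.03], [0.007, 0, 0, 0, 0, 0, 0.03]]]}}

```text
clock: 17.45
ee_pos: [0.6822, -0.0467, 0.087]
ee_rot: [-0.1, 65.0, -5.1]
wrist_force: [-0.0, -0.7, -1.5]
gripper_width: 0.0379
```

Call:
{"fn": "step_arm", "kwargs": {"steps": [[[0.0005, 0, 0, 0, 0, 0, 0.03], [0.001, 0, 0, 0, 0, 0, 0.03], [0.0015, 0, 0, 0, 0, 0, 0.03], [0.0015, 0, 0, 0, 0, 0, 0.03], [0.0015, 0, 0, 0, 0, 0, 0.03]]]}}

```text
clock: 17.87
ee_pos: [0.6828, -0.0468, 0.0859]
ee_rot: [-0.1, 65.0, -5.1]
wrist_force: [0.7, -0.3, -0.4]
gripper_width: 0.0375
```

Call:
{"fn": "step_arm", "kwargs": {"steps": [[[0.0005, 0, 0, 0, 0, 0, 0.03], [0.001, 0, 0, 0, 0, 0, 0.03], [0.001, 0, 0, 0, 0, 0, 0.03], [0.001, 0, 0, 0, 0, 0, 0.03], [0.001, 0, 0, 0, 0, 0, 0.03]]]}}

```text
clock: 18.28
ee_pos: [0.6832, -0.0468, 0.0853]
ee_rot: [-0.1, 65.0, -5.1]
wrist_force: [-3.5, 0.2, 5.0]
gripper_width: 0.0376
```

Call:
{"fn": "step_arm", "kwargs": {"steps": [[[0.0005, 0, 0, 0, 0, 0, 0.03], [0.0005, 0, 0, 0, 0, 0, 0.03], [0.0005, 0, 0, 0, 0, 0, 0.03], [0.0005, 0, 0, 0, 0, 0, 0.03], [0.0005, 0, 0, 0, 0, 0, 0.03]]]}}

```text
clock: 18.7
ee_pos: [0.6832, -0.0468, 0.0852]
ee_rot: [-0.1, 65.0, -5.1]
wrist_force: [-10.8, 0.4, 14.2]
gripper_width: 0.0379
```

Call:
{"fn": "step_arm", "kwargs": {"steps": [[[-0.001, 0, 0, 0, 0, 0, 0.04], [-0.001, 0, 0, 0, 0, 0, 0.045], [-0.001, 0, 0, 0, 0, 0, 0.05], [-0.001, 0, 0, 0, 0, 0, 0.05], [-0.001, 0, 0, 0, 0, 0, 0.05]]]}}

```text
clock: 19.12
ee_pos: [0.6831, -0.0468, 0.0853]
ee_rot: [-0.1, 65.0, -5.1]
wrist_force: [0.8, 0.1, 0.1]
gripper_width: 0.0498
```

Call:
{"fn": "step_arm", "kwargs": {"steps": [[[-0.01, 0, 0, 0, 0, 0, 0.05], [-0.03, 0, 0, 0, 0, 0, 0.05], [-0.06, 0, 0, 0, 0, 0, 0.05], [-0.1, 0, 0, 0, 0, 0, 0.05], [-0.13, 0, 0, 0, 0, 0, 0.05]]]}}

```text
clock: 19.53
ee_pos: [0.6271, -0.0418, 0.2056]
ee_rot: [-0.1, 65.0, -5.1]
wrist_force: [1.3, 0.9, 1.0]
gripper_width: 0.0502
```

Call:
{"fn": "step_arm", "kwargs": {"steps": [[[-0.02, 0, -0.02, 0, 0, 0, 0.05], [-0.04, 0, -0.06, 0, 0, 0, 0.05], [-0.05, 0, -0.1, 0, 0, 0, 0.06], [-0.05, 0, -0.1, 0, 0, 0, 0.065], [-0.05, 0, -0.1, 0, 0, 0, 0.065]]]}}

```text
clock: 19.95
ee_pos: [0.5139, -0.0316, 0.2063]
ee_rot: [-0.1, 65.1, -5.1]
wrist_force: [2.0, 0.0, 0.3]
gripper_width: 0.0652
```

Run:
```python
from plan import *
p,R,o=cur(); print(p.round(4)); g=grasp("trough",.002); hov=(g[0]+[0,0,.10],g[1])
plan(p,R,[("hover",hov),("down",g)],1)
```

```text
[ 0.5139 -0.0316  0.2063]
hover 1 2 [0.032, 0.016, -0.055] [0.264, 0.212, -0.058]
hover 2 2 [0.0424, 0.0039, -0.0504] [0.265, 0.212, -0.058]
down 1 1 [0.1, 0.0, 0.0] [0.0, 0.0, 0.0]
```

Call:
{"fn": "step_arm", "kwargs": {"steps": [[[0.032, 0.016, -0.055, 0.264, 0.212, -0.058, 0.065], [0.032, 0.016, -0.055, 0.264, 0.212, -0.058, 0.065], [0.032, 0.016, -0.055, 0.264, 0.212, -0.058, 0.065], [0.032, 0.016, -0.055, 0.264, 0.212, -0.058, 0.065], [0.032, 0.016, -0.055, 0.264, 0.212, -0.058, 0.065]]]}}

```text
clock: 20.37
ee_pos: [0.4844, -0.0132, 0.1547]
ee_rot: [7.7, 77.1, -12.6]
wrist_force: [-1.0, -0.1, 0.6]
gripper_width: 0.0649
```

Call:
{"fn": "step_arm", "kwargs": {"steps": [[[0.0424, 0.0039, -0.0504, 0.265, 0.212, -0.058, 0.065], [0.0424, 0.0039, -0.0504, 0.265, 0.212, -0.058, 0.065], [0.0424, 0.0039, -0.0504, 0.265, 0.212, -0.058, 0.065], [0.0424, 0.0039, -0.0504, 0.265, 0.212, -0.058, 0.065], [0.0424, 0.0039, -0.0504, 0.265, 0.212, -0.058, 0.065]]]}}

```text
clock: 20.78
ee_pos: [0.4481, 0.0054, 0.1023]
ee_rot: [28.3, 89.6, -7.3]
wrist_force: [0.8, 0.2, 1.0]
gripper_width: 0.0647
```

Call:
{"fn": "step_arm", "kwargs": {"steps": [[[0.01, 0, 0, 0, 0, 0, 0.065], [0.03, 0, 0, 0, 0, 0, 0.065], [0.045, 0, 0, 0, 0, 0, 0.065], [0.045, 0, 0, 0, 0, 0, 0.065], [0.045, 0, 0, 0, 0, 0, 0.065]]]}}

```text
clock: 21.2
ee_pos: [0.4465, 0.0058, 0.0574]
ee_rot: [26.2, 89.8, -9.4]
wrist_force: [0.0, -0.2, 0.6]
gripper_width: 0.0646
```

Run:
```python
from plan import *
p,R,o=cur(); print(p.round(4)); g=grasp("trough",.002)
plan(p,R,[("down",g)],1)
from fit import *
o=[]
for c,x0,y0 in (("scene",170,120),("top",190,100)):
    im=eyes.capture(c); w=130;h=150
    a=cv2.resize(im[y0:y0+h,x0:x0+w],None,fx=3,fy=3,interpolation=cv2.INTER_CUBIC)
    hh=cv2.convexHull(proj(c,place(OBJ["trough"],DECK["trough"])).astype(np.float32))[:,0]
    cv2.polylines(a,[((hh-[x0-.5,y0-.5])*3).astype(int)],True,(255,0,255),1)
    o.append(a)
cv2.imwrite("pics/a4.png",np.hstack(o)[:,:800])
```

```text
[0.4465 0.0058 0.0574]
down 1 1 [0.0554, -0.0014, -0.0032] [0.003, 0.003, -0.001]
```

View pics/a4.png

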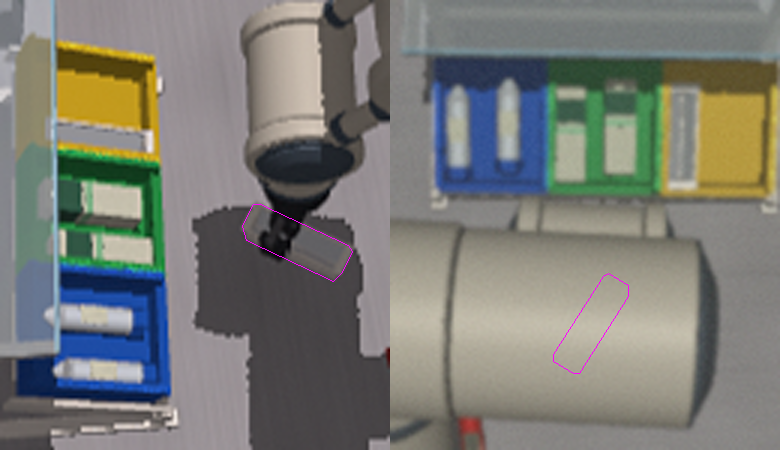

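Picture: the tube and carton sit beside their mates. The gripper is over the trough at (275,240), slightly up-x of its centre, so I correct by 3 mm and go down.

Call:
{"fn": "step_arm", "kwargs": {"steps": [[[0.01, -0.001, -0.002, 0, 0, 0, 0.065], [0.025, -0.001, -0.002, 0, 0, 0, 0.065], [0.04, -0.001, -0.002, 0, 0, 0, 0.065], [0.05, -0.001, -0.002, 0, 0, 0, 0.065], [0.054, -0.001, -0.002, 0, 0, 0, 0.065]]]}}

```text
clock: 21.72
ee_pos: [0.4449, 0.0062, 0.0029]
ee_rot: [28.5, 89.8, -7.3]
wrist_force: [-0.4, 0.4, 0.2]
gripper_width: 0.0648
```

Call:
{"fn": "step_arm", "kwargs": {"steps": [[[0, 0, 0, 0, 0, 0, 0.06], [0, 0, 0, 0, 0, 0, 0.05], [0, 0, 0, 0, 0, 0, 0.045], [0, 0, 0, 0, 0, 0, 0.04], [0, 0, 0, 0, 0, 0, 0.03]]], "newtons": 25}}

```text
clock: 22.13
ee_pos: [0.445, 0.0062, 0.0037]
ee_rot: [28.8, 89.8, -7.0]
wrist_force: [-1.2, -0.9, 10.4]
gripper_width: 0.038
```

Call:
{"fn": "step_arm", "kwargs": {"steps": [[[0, 0, 0, 0, 0, 0, 0.03], [0, 0, 0, 0, 0, 0, 0.03], [-0.001, 0, 0, 0, 0, 0, 0.03], [-0.004, 0, 0, 0, 0, 0, 0.03], [-0.008, 0, 0, 0, 0, 0, 0.03]]]}}

```text
clock: 22.55
ee_pos: [0.4445, 0.0063, 0.0112]
ee_rot: [29.7, 89.9, -6.1]
wrist_force: [-0.1, -0.2, -0.3]
gripper_width: 0.0373
```

```bash
sed -i 's/RACK=.*/RACK=[.6855,-.027,-5.0]/' plan.py
python3 - <<'E'
from plan import *
p,R,o=cur(); print(p.round(4),o["gripper_width"],o["wrist_force"])
g=grasp("trough",p[2])
plan(p,R,[("chk",g)],1)
plan(p,R,[("lift",(g[0]+[0,0,.15],g[1])),("pre",binpose("trough",.13)),("near",binpose("trough",.012)),("place",binpose("trough",.0015))],1,maxd=.16)
E
```

```text
[0.4445 0.0063 0.0112] 0.03729684844463884 [-0.1400928  -0.23761581 -0.30209359]
chk 1 1 [0.0, -0.0005, -0.0011] [0.0, 0.001, -0.001]
lift 1 1 [-0.15, -0.0004, -0.0009] [0.0, 0.001, -0.001]
pre 1 2 [-0.021, -0.026, 0.125] [-0.264, -0.213, 0.059]
pre 2 2 [0.0031, -0.0569, 0.1167] [-0.265, -0.212, 0.059]
near 1 1 [0.118, 0.0, 0.0001] [0.0, 0.0, 0.0]
place 1 1 [0.0105, 0.0, 0.0] [0.0, 0.0, 0.0]
```

Call:
{"fn": "step_arm", "kwargs": {"steps": [[[-0.02, 0, 0, 0, 0, 0, 0.03], [-0.05, 0, 0, 0, 0, 0, 0.03], [-0.09, 0, 0, 0, 0, 0, 0.03], [-0.125, 0, 0, 0, 0, 0, 0.03], [-0.15, 0, -0.001, 0, 0, 0, 0.03]]]}}

```text
clock: 22.97
ee_pos: [0.4438, 0.0068, 0.1642]
ee_rot: [29.3, 89.8, -6.5]
wrist_force: [1.3, -0.2, 0.2]
gripper_width: 0.0375
```

Call:
{"fn": "step_arm", "kwargs": {"steps": [[[-0.0042, -0.0052, 0.025, -0.0528, -0.0426, 0.0118, 0.03], [-0.0084, -0.0104, 0.05, -0.1056, -0.0852, 0.0236, 0.03], [-0.0126, -0.0156, 0.075, -0.1584, -0.1278, 0.0354, 0.03], [-0.0168, -0.0208, 0.1, -0.2112, -0.1704, 0.0472, 0.03], [-0.021, -0.026, 0.125, -0.264, -0.213, 0.059, 0.03]]]}}

```text
clock: 23.38
ee_pos: [0.5301, -0.0882, 0.183]
ee_rot: [7.7, 77.1, -12.7]
wrist_force: [0.1, 0.3, -1.3]
gripper_width: 0.0377
```

Call:
{"fn": "step_arm", "kwargs": {"steps": [[[0.0006, -0.0114, 0.0233, -0.053, -0.0424, 0.0118, 0.03], [0.0012, -0.0228, 0.0467, -0.106, -0.0848, 0.0236, 0.03], [0.0019, -0.0341, 0.07, -0.159, -0.1272, 0.0354, 0.03], [0.0025, -0.0455, 0.0934, -0.212, -0.1696, 0.0472, 0.03], [0.0031, -0.0569, 0.1167, -0.265, -0.212, 0.059, 0.03]]]}}

```text
clock: 23.8
ee_pos: [0.6174, -0.1821, 0.2035]
ee_rot: [-0.1, 64.8, -4.9]
wrist_force: [1.2, 0.3, -0.9]
gripper_width: 0.0378
```

Call:
{"fn": "step_arm", "kwargs": {"steps": [[[0, 0, 0, 0, 0, 0, 0.03], [0, 0, 0, 0, 0, 0, 0.03], [0.02, 0, 0, 0, 0, 0, 0.03], [0.04, 0, 0, 0, 0, 0, 0.03], [0.05, 0, 0, 0, 0, 0, 0.03]]]}}

```text
clock: 24.22
ee_pos: [0.6374, -0.1818, 0.1559]
ee_rot: [0.2, 65.1, -4.8]
wrist_force: [-1.0, 0.9, -0.8]
gripper_width: 0.0375
```

Call:
{"fn": "step_arm", "kwargs": {"steps": [[[0, 0, 0, 0, 0, 0, 0.03], [0, 0, 0, 0, 0, 0, 0.03], [0, 0, 0, 0, 0, 0, 0.03], [0, 0, 0, 0, 0, 0, 0.03], [0, 0, 0, 0, 0, 0, 0.03]]]}}

```text
clock: 24.63
ee_pos: [0.6381, -0.1831, 0.1584]
ee_rot: [0.0, 64.9, -5.0]
wrist_force: [-0.2, -0.2, -0.7]
gripper_width: 0.0378
```

Run:
```python
from plan import *
p,R,o=cur(); print(p.round(4),o["wrist_force"].round(1),o["gripper_width"]); plan(p,R,[("to",binpose("trough",0.003))],1)
from fit import *
o=[]
for c,x0,y0 in (("scene",170,120),("top",200,100)):
    im=eyes.capture(c); o.append(cv2.resize(im[y0:y0+110,x0:x0+80],None,fx=5,fy=5,interpolation=cv2.INTER_CUBIC))
cv2.imwrite("pics/a5.png",np.hstack(o))
```

```text
[ 0.6381 -0.1831  0.1584] [-0.2 -0.2 -0.7] 0.03777364503727868
to 1 1 [0.0778, -0.0004, -0.0007] [0.0, 0.002, 0.0]
```

View pics/a5.png

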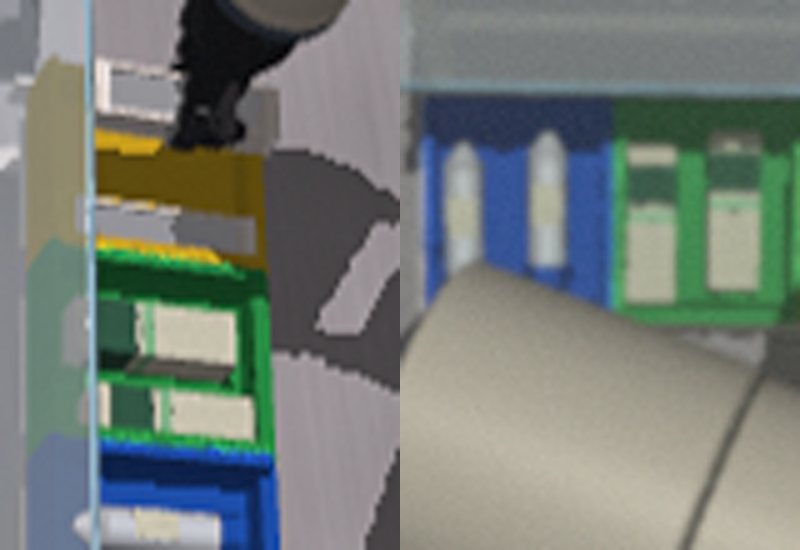

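Picture: the held trough is over the free part of the yellow bin, parallel to its mate, and the placed carton lies flat. Next I lower the trough.

Call:
{"fn": "step_arm", "kwargs": {"steps": [[[0.015, 0, 0, 0, 0, 0, 0.03], [0.03, 0, 0, 0, 0, 0, 0.03], [0.045, 0, 0, 0, 0, 0, 0.03], [0.06, 0, 0, 0, 0, 0, 0.03], [0.068, 0, 0, 0, 0, 0, 0.03]]]}}

```text
clock: 25.15
ee_pos: [0.6669, -0.1855, 0.0947]
ee_rot: [0.1, 65.0, -4.9]
wrist_force: [-0.5, 0.2, -1.1]
gripper_width: 0.0378
```

Call:
{"fn": "step_arm", "kwargs": {"steps": [[[0.002, 0, 0, 0, 0, 0, 0.03], [0.004, 0, 0, 0, 0, 0, 0.03], [0.006, 0, 0, 0, 0, 0, 0.03], [0.007, 0, 0, 0, 0, 0, 0.03], [0.007, 0, 0, 0, 0, 0, 0.03]]]}}

```text
clock: 25.57
ee_pos: [0.6698, -0.1858, 0.09]
ee_rot: [0.1, 64.9, -4.9]
wrist_force: [-0.4, -0.1, -1.1]
gripper_width: 0.0374
```

Call:
{"fn": "step_arm", "kwargs": {"steps": [[[0.0005, 0, 0, 0, 0, 0, 0.03], [0.001, 0, 0, 0, 0, 0, 0.03], [0.0015, 0, 0, 0, 0, 0, 0.03], [0.0015, 0, 0, 0, 0, 0, 0.03], [0.0015, 0, 0, 0, 0, 0, 0.03]]]}}

```text
clock: 25.98
ee_pos: [0.6703, -0.1858, 0.0882]
ee_rot: [0.1, 64.9, -4.9]
wrist_force: [1.1, 0.2, -1.0]
gripper_width: 0.0377
```

Call:
{"fn": "step_arm", "kwargs": {"steps": [[[0.0005, 0, 0, 0, 0, 0, 0.03], [0.001, 0, 0, 0, 0, 0, 0.03], [0.001, 0, 0, 0, 0, 0, 0.03], [0.001, 0, 0, 0, 0, 0, 0.03], [0.001, 0, 0, 0, 0, 0, 0.03]]]}}

```text
clock: 26.4
ee_pos: [0.6707, -0.1859, 0.0874]
ee_rot: [0.1, 64.9, -4.9]
wrist_force: [-2.9, 0.0, 5.7]
gripper_width: 0.0376
```

Call:
{"fn": "step_arm", "kwargs": {"steps": [[[0.0005, 0, 0, 0, 0, 0, 0.03], [0.0005, 0, 0, 0, 0, 0, 0.03], [0.0005, 0, 0, 0, 0, 0, 0.03], [0.0005, 0, 0, 0, 0, 0, 0.03], [0.0005, 0, 0, 0, 0, 0, 0.03]]]}}

```text
clock: 26.82
ee_pos: [0.6707, -0.1859, 0.0874]
ee_rot: [0.1, 64.9, -4.9]
wrist_force: [-10.3, 0.5, 13.9]
gripper_width: 0.0377
```

Contact with the floor. I release, back off and check.

Call:
{"fn": "step_arm", "kwargs": {"steps": [[[-0.001, 0, 0, 0, 0, 0, 0.04], [-0.001, 0, 0, 0, 0, 0, 0.045], [-0.001, 0, 0, 0, 0, 0, 0.05], [-0.001, 0, 0, 0, 0, 0, 0.05], [-0.001, 0, 0, 0, 0, 0, 0.05]]]}}

```text
clock: 27.23
ee_pos: [0.6706, -0.1858, 0.0876]
ee_rot: [0.1, 64.9, -4.9]
wrist_force: [0.6, -0.3, -0.7]
gripper_width: 0.0498
```

Call:
{"fn": "step_arm", "kwargs": {"steps": [[[-0.01, 0, 0, 0, 0, 0, 0.05], [-0.03, 0, 0, 0, 0, 0, 0.05], [-0.06, 0, 0, 0, 0, 0, 0.05], [-0.1, 0, 0, 0, 0, 0, 0.05], [-0.13, 0, 0, 0, 0, 0, 0.05]]]}}

```text
clock: 27.65
ee_pos: [0.6145, -0.181, 0.2078]
ee_rot: [0.0, 64.9, -5.0]
wrist_force: [1.5, -0.3, 1.1]
gripper_width: 0.05
```

Call:
{"fn": "step_arm", "kwargs": {"steps": [[[-0.02, 0, -0.03, 0, 0, 0, 0.05], [-0.05, 0, -0.06, 0, 0, 0, 0.05], [-0.07, 0, -0.1, 0, 0, 0, 0.06], [-0.08, 0, -0.13, 0, 0, 0, 0.06], [-0.08, 0, -0.16, 0, 0, 0, 0.06]]]}}

```text
clock: 28.07
ee_pos: [0.4354, -0.165, 0.2119]
ee_rot: [-0.2, 64.8, -5.1]
wrist_force: [1.1, -0.4, -0.6]
gripper_width: 0.0602
```

Call:
{"fn": "step_arm", "kwargs": {"steps": [[[0, -0.04, 0, 0, 0, 0, 0.06], [0, -0.08, 0, 0, 0, 0, 0.06], [0, -0.12, 0, 0, 0, 0, 0.06], [0, -0.15, 0, 0, 0, 0, 0.06], [0, -0.15, 0, 0, 0, 0, 0.06]]]}}

```text
clock: 28.48
ee_pos: [0.4244, -0.321, 0.2112]
ee_rot: [-0.4, 64.8, -5.6]
wrist_force: [0.7, 0.4, 0.0]
gripper_width: 0.0601
```

Run:
```python
from fit import *
o=[]
for c,x0,y0,w in (("scene",170,120,75),("top",200,105,125)):
    im=eyes.capture(c); a=cv2.resize(im[y0:y0+140,x0:x0+w],None,fx=4,fy=4,interpolation=cv2.INTER_CUBIC); o.append(a)
cv2.imwrite("pics/a6.png",np.hstack(o)[:,:800])
```

```text
(no output)
```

View pics/a6.png

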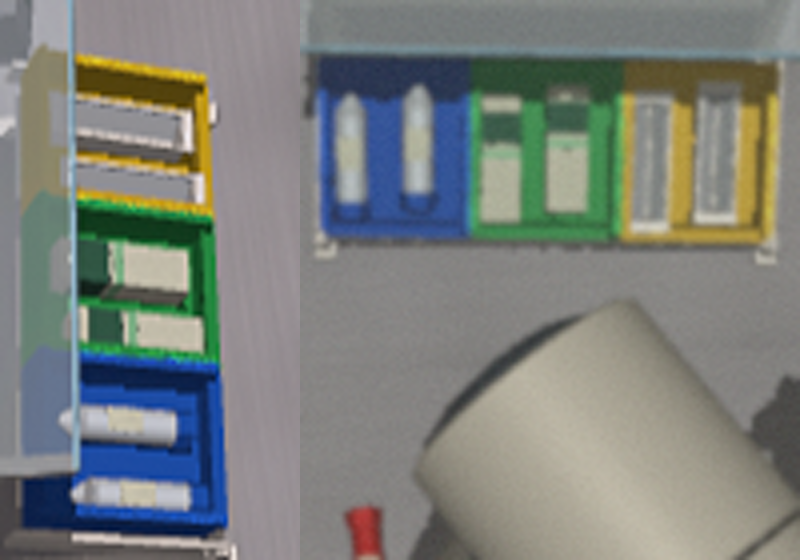

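The final picture shows all three beside their mates: the tube's cap is at the low end, the carton is flat and the trough is open side up. The contact heights put each one within 5 mm of its bin's centre. Handing in.

```bash
python3 -c "
from bench import monitor, eyes, manip
o=monitor.get_obs();print(o['clock'],o['wrist_force'].round(1));print(manip.sign_off())"
```

```text
28.5833 [0.8 0.9 0.7]
the job is handed in; nothing more can be done
None
```

I put the tube, the carton and the trough into the blue, green and yellow bins, in that order, and handed the job in at 28.6 s of the 69 s allowed. Each was lowered until I felt contact (about 8 to 17 N), then released.

- **Final pictures:** all three lie lengthwise on the bin floor, next to the ones already there. The tube's cap is at the low end and the trough is open side up. Nothing else looked moved in the parts of the scene shown in these close-ups; I did not compare full pictures before and after.
- **Position in the bins:** the contact heights put each one within about 5 mm of its bin's centre along the slope. In the picture the carton and trough sit about 8 mm further up the slope than their mates, most likely because those lie nearer the front.
- **What disagreed:** the floor contacts came about 1 to 3 mm lower than my camera fit of the rack predicted. I corrected the rack position as I went.
- **Regrip:** the first grip on the tube was slightly high, so I reopened the fingers, went 3 mm lower and gripped it again before lifting.

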